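# Start the clamp screw of a leaning tooling block with a square key

## Robot

A 6-joint arm with a two-finger parallel gripper is mounted at the origin on the work surface. World frame = base frame: x ahead of the robot, y to its left, z up, the work surface at z = 0. Lengths are in mm, angles in degrees, forces in N, time in s.
With the tool pointing down it reaches from about 350 to 850 mm from the base axis. Payload 8.1 kg.
Tool frame: the origin (TCP) lies on the centre line of the jaws, within the pads' length; the fingertips stand 8 mm ahead of it and the grasp point (between the pads) lies 11 mm behind it; x points along the fingers, z is the direction in which the jaws open and shut, and the axes are right-handed (so a half turn about x gives the same grasp; the last joint's range is limited). The gripper opens to 85 mm and grips with 20 to 120 N. Pads are 22 mm wide; open, the fingers measure 114 mm over their backs; the gripper's body (76 mm by 85 mm) begins 54 mm behind the grasp point. The pads swing forward as they close: fully open they stand 13 mm farther back than shut.
Start: joints at [64.779, 7.471, 85.268, -0, 87.261, -4.893], TCP at [208.421, 562.642, 239.292] pointing down, gripper open.
Joint ranges: [-169.43, 169.43], [-51.17, 129.36], [1.28, 143.12], [-76.62, 256.62], [0, 156.53], [-152.29, 152.29]. Speed limits (degrees/s): [136.94, 136.94, 159.86, 180, 180, 180].

## Interface

Orientations are given as [roll, pitch, yaw] about the fixed x, y, z axes, in that order (R = Rz(yaw) Ry(pitch) Rx(roll)).
In Python, from bench import r, vision, order gives the robot as it stands. The module is installed in compiled form; this text tells all that it offers.
- The arm moves only by the shell command python3 -m jog 'ROWS' [FORCE]. ROWS is JSON, a list of rows, each a list of 3 entries, a list of its own where there are three numbers: the shift along the world's x, y, z in m, then the turn, a rotation vector about the world's x, y, z in rad, then the opening, from -1 (shut) to 1 (fully open). A call has 1 to 5 rows; each row is the pose to reach, as a shift and turn from the pose commanded when the call began; what a row does not reach only later rows make up. A row lasts 1/12 s, in which the tool goes at most 41.7 mm and 7.16 degrees, less where a joint would pass 70% of its speed; a pose out of reach is approached as far as the arm can. A call with a gripper value outside its range is refused whole. The fingers move at their own pace and stop on an object; FORCE is the grip in N (left out, the last holds). Time passes only in rows, so rows that repeat a pose let the fingers close. It gives the time, the measured TCP pose, the force and the opening at its end, in the units of the state.
- r.sense(): the state, without advancing time (a new reading comes with each control period).
- vision.snapshot(name): name is "side" or "top" or "wrist"; returns the picture (480x640x3 uint8, red, green, blue); there is no depth.
- vision.camera_model(name): a dict with "fov_y" (degrees; the focal length in pixels is half the picture's height over the tangent of half this angle, whatever the lens; pixels are square), "cx", "cy" (the principal point, pixels), "world_to_cam" (4x4, takes a point from world to camera coordinates). Camera axes: x right, y down, z forward; pixel columns grow to the right and rows downward; lengths in mm; the calibration is good to about 2 mm. A picture is of the moment at which its call begins: read the wrist's pose just before it. camera_model takes no time and is no camera call; for the wrist camera it gives the pose at the moment of the call.
- order.hand_in(): hands the job in, once; it reports no verdict.
The state is a dict: "time": time; "joint_pos": joint angles; "qd": joint speeds; "joint_efforts": joint torques, N m; "tool_pos": TCP position; "tcp_rot": TCP orientation; "ft_force": force on the tool from outside, world axes, zero at the start; "wrist_torque": the same for the moment, N m; "finger_gap": finger opening in mm.
Only numpy, scipy, OpenCV 4.12 (cv2) and the standard library are available. Lean on these libraries where they do the work, as an engineer would, in place of code of your own. Each camera call takes 0.05 s, during which the arm holds its last target.

## Task

Take the winged key out of its rack, set its square end fully home and in line in the socket of the leaning clamp screw on the tooling block, without forcing it, before you turn anything. Then start the screw: turn it clockwise about a quarter turn with the key kept square to it, and let go, leaving the key standing in the socket. Leave the other key in its place.

Things in the scene. Friction and masses are not known exactly. Their poses are not given: they have to be found in the camera images.
- key_grip (a point): Centre of the flat wing of the winged steel key (loose, 0.2 to 0.37 kg, 100 mm long), which stands upright in a hole of the rack. This point is 75 mm above the tip end. The wing is 14 mm thick (along x), 50 mm wide (y), 50 mm tall (z, up the key): take it across the 14 mm. Below it a round collar, 30 mm across, 10 mm tall.
- key_tip (a point): Centre of the bottom end of the winged key, 75 mm below the wing's centre on the key's axis, same axes. The end 5 mm is a round nose 9 mm across, then 2 mm of 14 mm square, then the 16 mm square shank up to the collar (40 mm above this point). The squares' flats are parallel to the wing's faces.
- socket_mouth (a point): NOMINAL centre of the mouth of the square socket in the screw's head, unturned: the screw floats, its true axis (parallel to z) lies up to 1.7 mm off along each of x and y. Socket 17.8 mm square, 24 mm deep, edge chamfered 1.2 mm. z is the screw's axis, outward; it leans 15 degrees towards the block's -x. The socket's own angle is NOT measured: flats up to 43 degrees off x and y.
- socket_floor (a point): Nominal centre of the socket's floor, 24 mm below the mouth (same axes); the key's tip end rests here when home. The key's nose goes in at any angle: touch the walls with it to find the true centre. The square follows only when its flats match within about 6 degrees: turn the key slowly under light pressure (about 5 N), which does not turn the screw.
- clamp_screw (a joint): How far the screw is turned, rad: 0 at the start, growing clockwise seen from outside along its axis, stop at 2.4. Thread friction about 0.15 N m; it sinks 6 mm per full turn. A home key has about 7 degrees of play either way before it drives the screw. About a quarter turn is wanted: 1.1 to 2.2.
- tooling: Fixed grey tooling block with the clamp screw: base plate 150 x 130 x 18 mm, on it a leaning block, a flat washer and the screw's head, a 38 mm square steel block 34 mm tall, outside flats parallel to its socket's. Origin at the centre of the base's underside, z up. Nothing on it rises above 110 mm.
- rack: Fixed black rack 60 x 170 mm, 36 mm tall, origin at the centre of its underside, y along its length. Two square holes, 17.5 mm wide, 26 mm deep, 42 mm either side of its centre along y; a key stands in it with its tip end 10 mm above the table, so lift 30 mm to free it. Either hole may hold the winged key.
- round_key_mid (a point): The other key in the rack, to be left alone: 91 mm long, with a round shank and a plain round handle 32 mm across. Point at its handle's centre, 67.5 mm above its tip end.
Things that resemble listed ones, but are neither listed nor needed, are in the scene too. Leave any red look-alike of the tooling alone.

How it is judged:
By the outcome, as a careful person would: the job done as asked, in the order asked, and still so for the second after the job is handed in, with the robot touching nothing.
It also fails if it takes over 72 s, if anything falls off the work surface, if the arm or the gripper's body presses on something with over 40 N, if the wrist force passes 120 N, or if a joint passes its speed limit or range.

## Working session

There is one attempt and no reset: what is moved stays moved. The work goes in short steps, Python scripts to look and compute and a shell command to move; the robot and the scene stay as the last step left them, time stands still between calls to the robot, and variables do not carry over. Pictures are saved under pics/ and viewed, and the job is handed in when it is done.

```bash
mkdir -p pics; ls; python3 - <<'E'
from bench import r, vision
import cv2, numpy as np
print(r.sense())
for n in ["side","top","wrist"]:
    m=vision.camera_model(n); print(n,m)
    cv2.imwrite(f"pics/{n}0.png",cv2.cvtColor(vision.snapshot(n),cv2.COLOR_RGB2BGR))
E
```

```text
pics
{'time': 0.0, 'joint_pos': array([ 6.47783917e+01,  7.51475465e+00,  8.53298533e+01, -4.70299229e-04,
        8.72607303e+01, -4.89193007e+00]), 'qd': array([-0.04637161, -0.11547004,  0.08548119,  0.10718755, -0.0282593 ,
        0.00978022]), 'joint_efforts': array([-3.34514072e-03, -5.69383335e+01, -5.00571477e+01, -4.63594879e-04,
        1.43153826e-02,  1.65097696e-07]), 'tool_pos': array([208.19550286, 562.15213991, 238.24259392]), 'tcp_rot': array([ 175.36355933,   89.89466075, -114.96609598]), 'ft_force': array([-0.55182975,  0.74926352, -0.03308016]), 'wrist_torque': array([ 0.01227868, -0.01814924, -0.02958625]), 'finger_gap': 85.64276676978027}
side {'fov_y': 44.25807164832508, 'cx': 311.2727832690813, 'cy': 245.82965298200202, 'world_to_cam': array([[ 8.74830325e-01, -4.84341307e-01,  9.24125357e-03,
        -3.62320395e+02],
       [-3.41028397e-01, -6.29299089e-01, -6.98342530e-01,
         2.27519915e+02],
       [ 3.44051646e-01,  6.07779692e-01, -7.15704066e-01,
         1.08557897e+03],
       [ 0.00000000e+00,  0.00000000e+00,  0.00000000e+00,
         1.0000
[... 199 characters left out ...]
      [-9.73386001e-01, -9.92649657e-02, -2.06557886e-01,
         4.42373487e+02],
       [ 2.05333411e-01,  2.25096863e-02, -9.78433189e-01,
         7.38411598e+02],
       [ 0.00000000e+00,  0.00000000e+00,  0.00000000e+00,
         1.00000000e+00]])}
wrist {'fov_y': 63.86867462238858, 'cx': 313.03543794111727, 'cy': 235.37265112205202, 'world_to_cam': array([[ 3.46978150e-01,  9.37870051e-01, -2.43548143e-03,
        -5.99255652e+02],
       [ 8.87344793e-01, -3.27442553e-01,  3.24654575e-01,
        -4.32505977e+01],
       [ 3.03686322e-01, -1.14809155e-01, -9.45829517e-01,
         3.81507993e+02],
       [ 0.00000000e+00,  0.00000000e+00,  0.00000000e+00,
         1.00000000e+00]])}
```

View pics/side0.png

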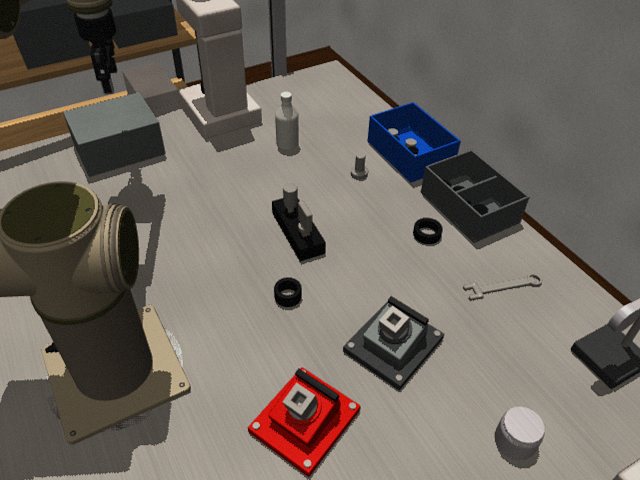

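View pics/top0.png

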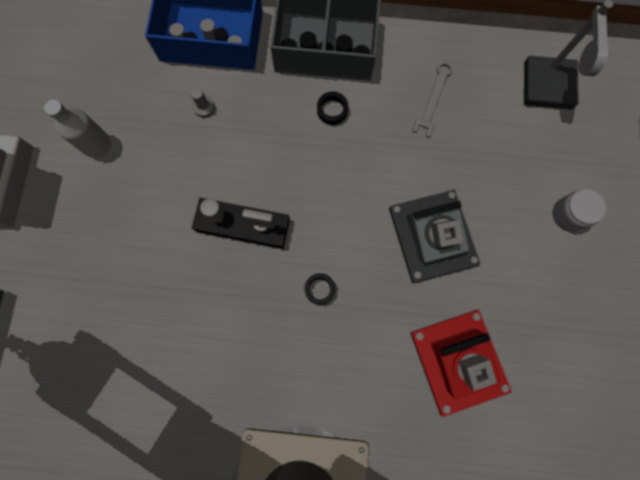

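View pics/wrist0.png

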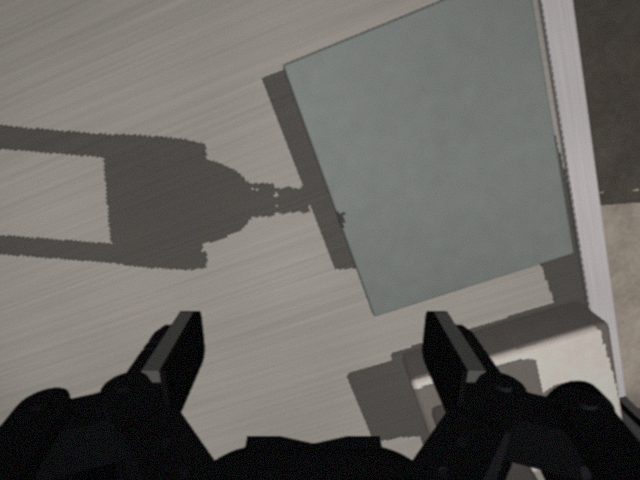

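The top view shows the rack at about (241,223), with the winged key on its right side (258,215) and the round key on its left (210,208). The grey tooling is at (435,235) and the red look-alike at (460,362). I'll enlarge both areas.

```bash
python3 - <<'E'
import cv2, numpy as np
t=cv2.imread('pics/top0.png'); s=cv2.imread('pics/side0.png')
def crop(im,x,y,w,h,k,n):
    c=cv2.resize(im[y:y+h,x:x+w],None,fx=k,fy=k,interpolation=cv2.INTER_CUBIC)
    cv2.imwrite(n,np.clip(c.astype(float)*1.4,0,255).astype('uint8'))
crop(t,185,185,115,75,6,'pics/c1.png'); crop(t,380,180,110,110,5,'pics/c2.png')
crop(s,260,175,80,90,6,'pics/c3.png'); crop(s,335,285,115,110,5,'pics/c4.png')
E
```

```text
(no output)
```

View pics/c1.png

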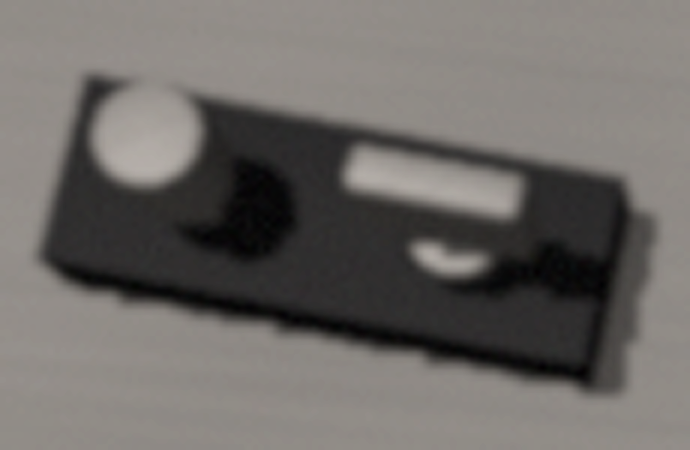

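View pics/c2.png

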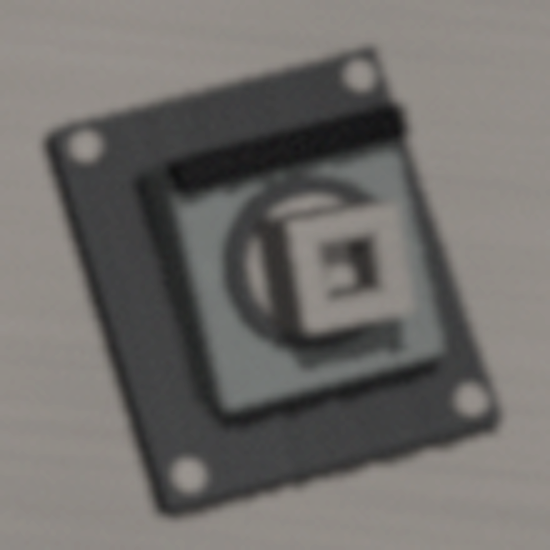

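View pics/c3.png

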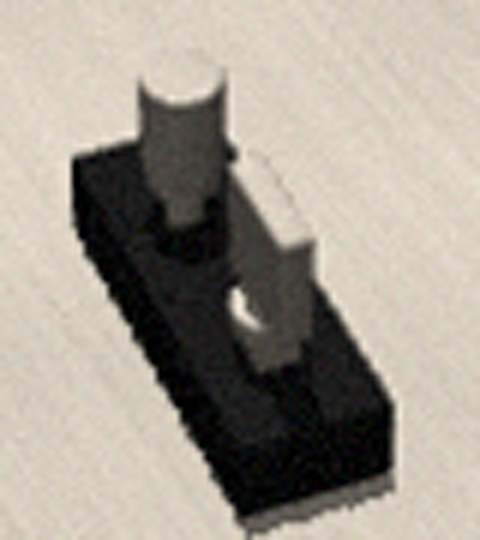

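View pics/c4.png

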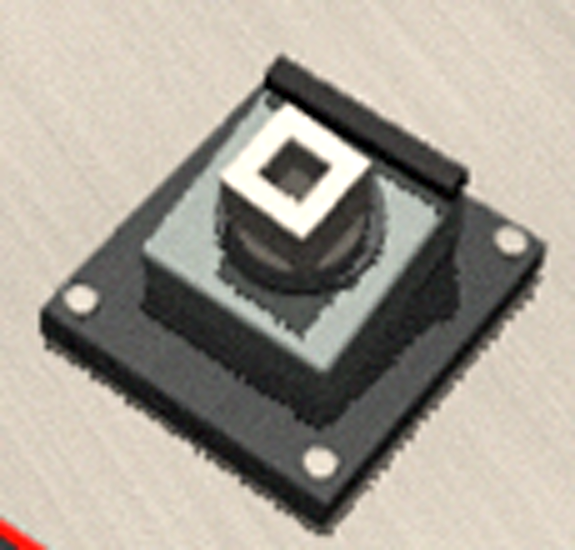

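```bash
cat > h.py <<'E'
from bench import r, vision
import numpy as np, cv2
from scipy.spatial.transform import Rotation as Rn
from scipy.optimize import least_squares
def proj(n,P,m=None):
    m=m or vision.camera_model(n); T=m['world_to_cam']; P=np.atleast_2d(P)
    c=P@T[:3,:3].T+T[:3,3]; f=240/np.tan(np.radians(m['fov_y']/2))
    return np.c_[f*c[:,0]/c[:,2]+m['cx'], f*c[:,1]/c[:,2]+m['cy']]
def ray(n,uv,m=None):
    m=m or vision.camera_model(n); T=m['world_to_cam']; f=240/np.tan(np.radians(m['fov_y']/2))
    d=np.array([(uv[0]-m['cx'])/f,(uv[1]-m['cy'])/f,1]); R=T[:3,:3]
    return -R.T@T[:3,3], R.T@d
def atz(n,uv,z,m=None):
    o,d=ray(n,uv,m); return o+d*(z-o[2])/d[2]
def tri(obs): # [(cam,uv[,m])]
    f=lambda P: np.concatenate([(proj(o[0],P,*o[2:])[0]-o[1]) for o in obs])
    s=least_squares(f,[500,0,50]); return s.x, np.sqrt(np.mean(s.fun**2))
def st():
    s=r.sense(); return s
E
python3 - <<'E'
from h import *
A=lambda L,k,o:[np.array(p)/k+np.array(o) for p in L]
kt=A([(433,183)],6,(185,185))[0]; ks=A([(277,197)],6,(260,175))[0]
print('key z110',atz('top',kt,110),atz('side',ks,110),tri([('top',kt),('side',ks)]))
wt=A([(350,145),(525,175),(517,220),(342,190)],6,(185,185))
W=[atz('top',p,110) for p in wt];print(np.round(W,1))
rk=[atz('top',p,36) for p in A([(85,75),(625,180),(590,375),(45,262)],6,(185,185))];print('rack',np.round(rk,1),np.mean(rk,0))
bt=A([(50,140),(375,48),(497,425),(168,512)],5,(380,180)); B=np.array([atz('top',p,18) for p in bt]);print('base',B.round(1),B.mean(0))
print([np.linalg.norm(B[i]-B[(i+1)%4]) for i in range(4)])
bs=A([(42,318),(325,515),(545,245)],5,(335,285)); B2=np.array([atz('side',p,18) for p in bs]);print('base side',B2.round(1),(B2[0]+B2[2])/2)
ht=A([(287,213),(393,203),(412,310),(300,335)],5,(380,180)); hs=A([(220,175),(288,103),(370,160),(303,238)],5,(335,285))
for a,b in zip(ht,hs): print(tri([('top',a),('side',b)]))
st_=A([(322,245),(372,237),(378,290),(328,298)],5,(380,180)); ss=A([(258,172),(293,135),(330,162),(297,200)],5,(335,285))
for a,b in zip(st_,ss): print(tri([('top',a),('side',b)]))
E
```

```text
key z110 [458.49817324 117.39506862 110.        ] [464.12016209 114.4164089  110.        ] (array([461.37975508, 117.08035562, 107.8108671 ]), np.float64(1.1567004086053394))
[[467.  141.7 110. ]
 [463.3  92.4 110. ]
 [450.4  93.  110. ]
 [454.  142.1 110. ]]
rack [[500.3 241.   36. ]
 [483.9  71.7  36. ]
 [422.7  75.2  36. ]
 [440.6 243.8  36. ]] [461.8793847  157.91872413  36.        ]
base [[ 521.3 -113.5   18. ]
 [ 569.9 -233.6   18. ]
 [ 430.  -283.3   18. ]
 [ 386.  -165.6   18. ]] [ 476.81583467 -199.00933672   18.        ]
[np.float64(129.5551057848808), np.float64(148.48878208700862), np.float64(125.74767761898796), np.float64(144.99948581616533)]
base side [[ 386.9 -172.7   18. ]
 [ 431.7 -291.9   18. ]
 [ 572.7 -236.2   18. ]] [ 479.79746223 -204.42437053   18.        ]
(array([ 471.63347688, -183.99193136,   74.74258628]), np.float64(6.306014743293165))
(array([ 469.4720292 , -204.50014586,  136.30837509]), np.float64(3.0975315347299404))
(array([ 462.27766528, -225.45281136,  116.97315536]), np.float64(7.244958355517878))
(array([ 461.50814619, -205.85813449,   51.4570329 ]), np.float64(5.240215535769038))
(array([ 467.07268652, -196.06174163,   87.66840695]), np.float64(2.5132547744322147))
(array([ 467.27761993, -205.36681686,  117.35406902]), np.float64(0.9487158148214743))
(array([ 463.27769092, -214.68854261,  107.57446646]), np.float64(4.0680149096140905))
(array([ 463.32285607, -205.84232218,   77.11399899]), np.float64(2.656882290890607))
```

```bash
python3 - <<'E'
from h import *
A=lambda L,k,o:[np.array(p)/k+np.array(o) for p in L]
ht=A([(287,213),(393,203),(412,310),(300,335)],5,(380,180)); hs=A([(288,103),(370,160),(303,238),(220,175)],5,(335,285))
st_=A([(322,245),(372,237),(378,290),(328,298)],5,(380,180)); ss=A([(293,135),(330,162),(297,200),(258,172)],5,(335,285))
for a,b in ((ht,hs),(st_,ss)):
    P=np.array([tri([('top',x),('side',y)])[0] for x,y in zip(a,b)]); print(P.round(1),P.mean(0), [np.linalg.norm(P[i]-P[(i+1)%4]).round(1) for i in range(4)])
    n=np.cross(P[3]-P[1],P[0]-P[2]);n/=np.linalg.norm(n);print(n)
    for i in range(4):
        d=P[(i+1)%4]-P[i];print('yaw',np.degrees(np.arctan2(d[1],d[0])))
T=lambda t:Rn.from_euler('xyz',t,degrees=True).as_matrix()
print(T(r.sense()['tcp_rot']).round(3))
m=vision.camera_model('wrist');Tw=m['world_to_cam'];s=r.sense();Rt=T(s['tcp_rot'])
C=-Tw[:3,:3].T@Tw[:3,3]; print('cam in tool',Rt.T@(C-s['tool_pos']));print((Tw[:3,:3]@Rt).round(3))
E
```

```text
[[ 479.6 -182.5  101. ]
 [ 488.2 -218.   101.5]
 [ 454.2 -228.7   90.8]
 [ 442.5 -191.9   91.3]] [ 466.13193144 -205.27111635   96.12328424] [np.float64(36.5), np.float64(37.2), np.float64(38.7), np.float64(39.5)]
[ 0.25596609  0.07215684 -0.96398898]
yaw -76.387829213725
yaw -162.48712654100396
yaw 107.58852883824365
yaw 14.163620611323678
[[ 471.3 -195.1  100.7]
 [ 475.7 -211.6  100.9]
 [ 459.4 -216.1   94.5]
 [ 454.5 -199.4   94.7]] [ 465.21584098 -205.56115693   97.70705557] [np.float64(17.0), np.float64(18.2), np.float64(17.4), np.float64(18.3)]
[ 0.32536796  0.0927669  -0.94102603]
yaw -74.76561063848129
yaw -164.47031361553005
yaw 106.26118638326386
yaw 14.259093432866477
[[-0.001 -0.938  0.347]
 [-0.001  0.347  0.938]
 [-1.     0.    -0.001]]
cam in tool [-135.08520553   83.17800476    0.40209802]
[[ 0.001  0.     1.   ]
 [-0.325 -0.946  0.001]
 [ 0.946 -0.325 -0.001]]
```

```bash
python3 -m jog '[[[0.019,-0.034,0],[0,0,-0.1],1],[[0.038,-0.068,0],[0,0,-0.2],1],[[0.058,-0.102,0],[0,0,-0.3],1],[[0.077,-0.136,0],[0,0,-0.4],1],[[0.097,-0.171,0],[0,0,-0.5],1]]'; python3 -m jog '[[[0.019,-0.034,0],[0,0,-0.1],1],[[0.038,-0.068,0],[0,0,-0.2],1],[[0.058,-0.102,0],[0,0,-0.3],1],[[0.077,-0.136,0],[0,0,-0.4],1],[[0.097,-0.171,0],[0,0,-0.5],1]]'
```

```text
time: 0.57
tool_pos: [305.6, 390.1, 238.9]
tcp_rot: [-177.6, 90.0, -136.8]
ft_force: [1.6, -0.7, -0.5]
finger_gap: 85.4
time: 0.98
tool_pos: [402.7, 218.9, 239.2]
tcp_rot: [37.8, 90.0, 49.9]
ft_force: [0.5, -0.2, -0.5]
finger_gap: 85.6
```

```bash
python3 -m jog '[[[0.018,-0.034,-0.013],[0,0,-0.1],1],[[0.037,-0.068,-0.026],[0,0,-0.2],1],[[0.057,-0.104,-0.04],[0,0,-0.31],1],[[0.057,-0.104,-0.04],[0,0,-0.31],1]]'; python3 - <<'E'
from h import *
import pickle
s=r.sense();m=vision.camera_model('wrist');im=vision.snapshot('wrist')
print(s['tool_pos'],s['tcp_rot']); print(Rn.from_euler('xyz',s['tcp_rot'],degrees=True).as_matrix().round(3))
pickle.dump((s,m),open('w1.pkl','wb'))
cv2.imwrite('pics/w1.png',cv2.cvtColor(im,cv2.COLOR_RGB2BGR))
E
```

```text
time: 1.32
tool_pos: [460.2, 110.9, 196.4]
tcp_rot: [-127.1, 89.8, -133.2]
ft_force: [-0.5, 0.4, -0.1]
finger_gap: 85.7
[460.21874948 110.89382049 196.3862967 ] [-127.09892826   89.76795486 -133.16955237]
[[-0.003  0.106  0.994]
 [-0.003  0.994 -0.106]
 [-1.    -0.003 -0.002]]
```

View pics/w1.png

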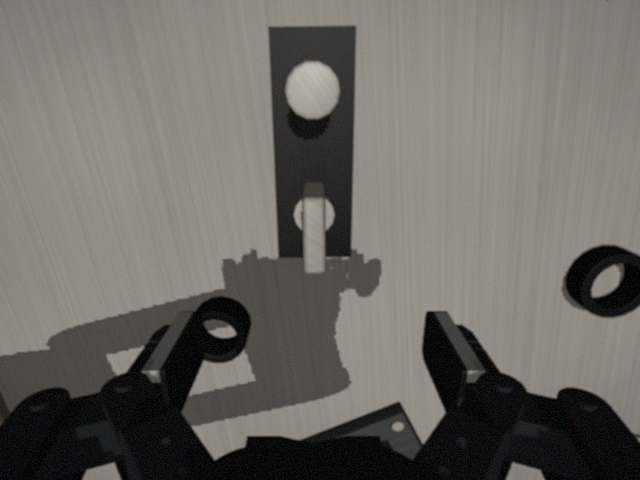

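```bash
python3 - <<'E'
from h import *
import pickle
s,m=pickle.load(open('w1.pkl','rb'))
im=cv2.imread('pics/w1.png');c=cv2.resize(im[170:290,250:380],None,fx=5,fy=5,interpolation=cv2.INTER_CUBIC)
cv2.imwrite('pics/w1c.png',np.clip(c*1.3,0,255).astype('uint8'))
P=np.array([atz('wrist',p,110,m) for p in [(303,197),(324,197),(325,272),(304,272)]]);print(P,P.mean(0))
kt=(257.2,215.5);ks=(306.2,207.8)
print(tri([('top',kt),('side',ks),('wrist',(314,234.5),m)]))
E
```

```text
[[457.99008968 142.61234702 110.        ]
 [470.26021957 141.31511927 110.        ]
 [466.25385134  93.25103105 110.        ]
 [453.12799762  94.63657842 110.        ]] [461.90803955 117.95376894 110.        ]
(array([461.85199172, 117.61228798, 106.73512575]), np.float64(0.9636553995498638))
```

View pics/w1c.png

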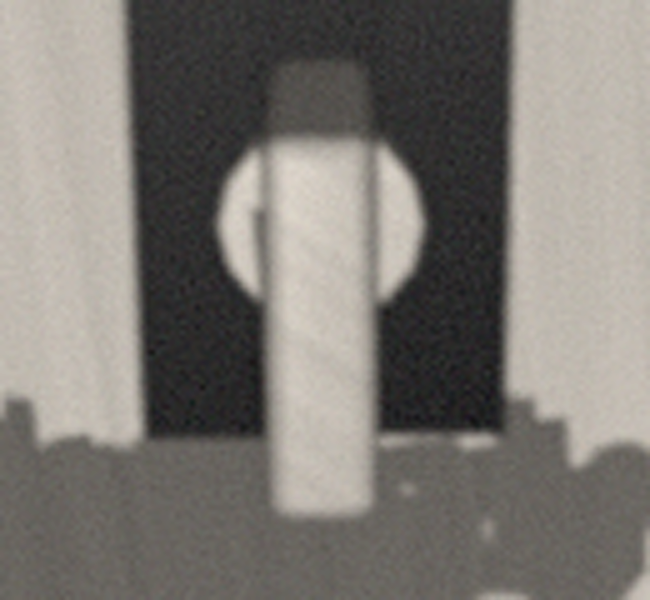

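```bash
python3 -m jog '[[[0.0025,0.001,-0.03],[0,0,0.015],1],[[0.0025,0.001,-0.06],[0,0,0.015],1],[[0.0025,0.001,-0.08],[0,0,0.015],1],[[0.0025,0.001,-0.08],[0,0,0.015],1],[[0.0025,0.001,-0.08],[0,0,0.015],1]]'; python3 -c "
from h import *
s=r.sense();print(s['tool_pos'],Rn.from_euler('xyz',s['tcp_rot'],degrees=True).as_matrix().round(4),s['ft_force'],s['joint_pos'])"
```

```text
time: 1.78
tool_pos: [460.7, 118.3, 118.7]
tcp_rot: [-172.7, 89.8, -177.2]
ft_force: [0.7, -0.3, 0.5]
finger_gap: 85.1
[460.67367715 118.30990379 118.72038192] [[-2.80e-03  7.72e-02  9.97e-01]
 [-1.00e-04  9.97e-01 -7.72e-02]
 [-1.00e+00 -4.00e-04 -2.80e-03]] [ 0.65716401 -0.26856609  0.51589386] [ 8.21234060e+00 -6.55901883e+00  1.12282672e+02  1.55180785e-02
  7.44349880e+01  1.26382686e+01]
```

```bash
python3 -m jog '[[[0.001,-0.0005,-0.02],[0,0,-0.01],1],[[0.001,-0.0005,-0.044],[0,0,-0.01],1],[[0.001,-0.0005,-0.044],[0,0,-0.01],1],[[0.001,-0.0005,-0.044],[0,0,-0.01],0.5]]' 60; python3 -c "
from h import *
s=r.sense();print(s['tool_pos'],Rn.from_euler('xyz',s['tcp_rot'],degrees=True).as_matrix().round(4),s['ft_force'])"
```

```text
time: 2.12
tool_pos: [462.8, 117.6, 76.3]
tcp_rot: [-176.9, 90.0, 178.0]
ft_force: [-0.3, 0.1, 0.0]
finger_gap: 75.6
[462.82817642 117.57137337  76.28156121] [[-6.000e-04  8.790e-02  9.961e-01]
 [ 0.000e+00  9.961e-01 -8.790e-02]
 [-1.000e+00 -0.000e+00 -6.000e-04]] [-0.25165351  0.06163897  0.0206496 ]
```

```bash
python3 -m jog '[[[-0.0005,0,-0.001],[0,0,0],0.2],[[-0.0005,0,-0.001],[0,0,0],-0.2],[[-0.0005,0,-0.001],[0,0,0],-0.5],[[-0.0005,0,-0.001],[0,0,0],-0.8],[[-0.0005,0,-0.001],[0,0,0],-1]]' 90; python3 -m jog '[[[0,0,0],[0,0,0],-1],[[0,0,0],[0,0,0],-1],[[0,0,0],[0,0,0],-1]]';python3 -c "
from h import *
s=r.sense();print(s['tool_pos'],Rn.from_euler('xyz',s['tcp_rot'],degrees=True).as_matrix().round(4),s['ft_force'],s['wrist_torque'])"
```

```text
time: 2.53
tool_pos: [462.8, 117.3, 75.2]
tcp_rot: [19.8, 89.9, 14.7]
ft_force: [-11.6, -0.5, 23.5]
finger_gap: 13.1
time: 2.78
tool_pos: [462.6, 117.3, 75.2]
tcp_rot: [44.6, 90.0, 39.5]
ft_force: [-3.2, 0.5, 7.0]
finger_gap: 13.3
[462.63940245 117.25982685  75.20691829] [[ 3.00e-04  8.90e-02  9.96e-01]
 [ 3.00e-04  9.96e-01 -8.90e-02]
 [-1.00e+00  3.00e-04  3.00e-04]] [-3.15066032  0.45644557  6.98313764] [0.01471391 0.63470745 0.02391808]
```

```bash
python3 -m jog '[[[0,0,0.01],[0,0,0],-1],[[0,0,0.025],[0,0,0],-1],[[0,0,0.045],[0,0,0],-1],[[0,0,0.075],[0,0,0],-1],[[0,0,0.105],[0,0,0],-1]]'; python3 -m jog '[[[0,0,0.02],[0,0,0],-1],[[0,0,0.02],[0,0,0],-1],[[0,0,0.02],[0,0,0],-1]]';python3 - <<'E'
from h import *
import pickle
s=r.sense();m=vision.camera_model('wrist');print(s['tool_pos'],s['ft_force'],s['wrist_torque'],s['finger_gap'],s['tcp_rot'])
for n in ['side','wrist','top']: cv2.imwrite(f'pics/l_{n}.png',cv2.cvtColor(vision.snapshot(n),cv2.COLOR_RGB2BGR))
pickle.dump((s,m),open('w2.pkl','wb'))
im=cv2.imread('pics/l_side.png');print(proj('side',s['tool_pos']))
u,v=proj('side',s['tool_pos'])[0].astype(int)
c=cv2.resize(im[max(v-60,0):v+90,u-75:u+75],None,fx=4,fy=4,interpolation=cv2.INTER_CUBIC);cv2.imwrite('pics/l_sc.png',c);print(u-75,v-60)
E
```

```text
time: 3.2
tool_pos: [461.2, 116.9, 179.7]
tcp_rot: [-166.9, 89.8, -172.0]
ft_force: [0.2, 0.9, -3.6]
finger_gap: 13.0
time: 3.45
tool_pos: [463.2, 117.2, 200.6]
tcp_rot: [13.1, 89.8, 8.0]
ft_force: [0.1, 0.1, -3.9]
finger_gap: 13.1
[463.18962161 117.22551479 200.60722305] [ 0.08424865  0.08665357 -3.86313342] [ 0.01566406  0.01102641 -0.02071244] 13.137177389633647 [13.05366901 89.83847084  7.95250681]
[[305.21724437 173.1999353 ]]
230 113
```

View pics/l_sc.png

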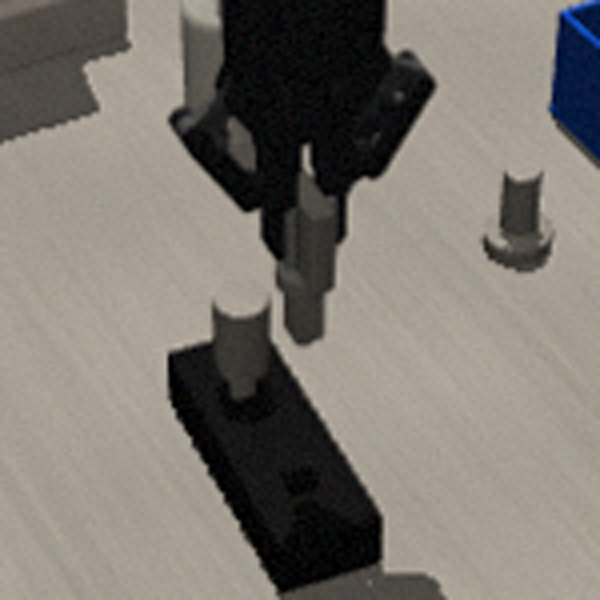

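View pics/l_wrist.png

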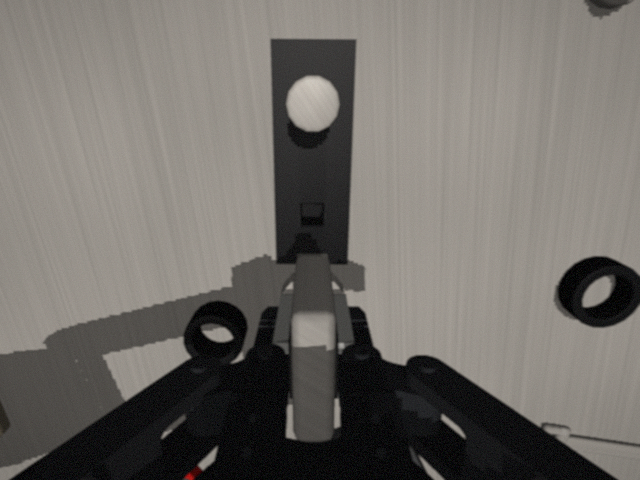

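The key is out of the rack and held squarely: the wing is at column 314 and the jaw axis at 313. The round key is untouched in its place. Next I'll work out the transfer to a viewing pose over the socket.

```bash
cat >> h.py <<'E'
TH=20.7
def frame(th=None):
    return Rn.from_euler('z',th if th is not None else TH,degrees=True).as_matrix()@Rn.from_euler('y',-15,degrees=True).as_matrix()
def toolR(psi,th=None):
    # psi: angle of tool z from screw-frame x, about screw axis
    F=frame(th); z=F@np.array([np.cos(np.radians(psi)),np.sin(np.radians(psi)),0]); x=-F[:,2]; y=np.cross(z,x)
    return np.c_[x,y,z]
def cur():
    s=r.sense(); return s, s['tool_pos'], Rn.from_euler('xyz',s['tcp_rot'],degrees=True).as_matrix()
def rel(Pt,Rt):
    s,p,R=cur(); return (Pt-p)/1000, Rn.from_matrix(Rt@R.T).as_rotvec()
def sf(v): return frame().T@np.asarray(v)
E
python3 - <<'E'
from h import *
a=frame()[:,2]; M=np.array([465.5,-205.4,97]); R=toolR(-5.5)
print(a,R)
P=M+a*(65.2+50)-45*R[:,1]; print(P); d,v=rel(P,R);print(d,v, v/6, d/10)
E
```

```text
[-0.24211073 -0.09148602  0.96592583] [[ 0.24211073 -0.26524421  0.93328876]
 [ 0.09148602  0.96386209  0.25020027]
 [-0.96592583  0.02480671  0.25762749]]
[ 449.54483337 -259.31298388  207.15835341]
[-0.01160271 -0.37625041  0.00993247] [ 0.04929851 -0.26200177  0.35227881] [ 0.00821642 -0.04366696  0.05871313] [-0.00116027 -0.03762504  0.00099325]
```

```bash
python3 -m jog '[[[0,-0.037,0.008],[0,0,0],-1],[[0,-0.074,0.016],[0,0,0.05],-1],[[0,-0.112,0.02],[0.008,-0.044,0.11],-1],[[-0.003,-0.15,0.02],[0.016,-0.087,0.17],-1],[[-0.005,-0.188,0.02],[0.024,-0.131,0.22],-1]]'; python3 -m jog '[[[-0.001,-0.037,0],[0.008,-0.044,0.05],-1],[[-0.002,-0.074,0],[0.016,-0.087,0.1],-1],[[-0.004,-0.112,-0.003],[0.025,-0.131,0.132],-1],[[-0.005,-0.15,-0.006],[0.025,-0.131,0.132],-1],[[-0.006,-0.188,-0.01],[0.025,-0.131,0.132],-1]]'; python3 -m jog '[[[0,0,0],[0,0,0],-1],[[0,0,0],[0,0,0],-1],[[0,0,0],[0,0,0],-1]]'
python3 - <<'E'
from h import *
import pickle
s=r.sense();m=vision.camera_model('wrist');print(s['tool_pos'],s['ft_force'],s['wrist_torque'],s['joint_pos'])
print(rel(s['tool_pos'],toolR(-5.5)))
cv2.imwrite(f'pics/v1.png',cv2.cvtColor(vision.snapshot('wrist'),cv2.COLOR_RGB2BGR))
cv2.imwrite(f'pics/v1s.png',cv2.cvtColor(vision.snapshot('side'),cv2.COLOR_RGB2BGR))
pickle.dump((s,m),open('v1.pkl','wb'))
E
```

```text
time: 4.02
tool_pos: [456.5, -72.0, 217.8]
tcp_rot: [9.2, 82.4, 16.9]
ft_force: [0.3, 1.0, -3.2]
finger_gap: 13.1
time: 4.43
tool_pos: [449.5, -260.5, 207.3]
tcp_rot: [4.7, 74.8, 19.8]
ft_force: [1.5, 0.4, -2.2]
finger_gap: 12.5
time: 4.68
tool_pos: [450.5, -258.2, 207.3]
tcp_rot: [5.1, 74.9, 20.2]
ft_force: [1.7, 0.8, -2.8]
finger_gap: 12.8
[ 450.51824055 -258.17977344  207.31266666] [ 1.71566636  0.81848466 -2.84648195] [-0.0936226   0.24964719 -0.02292366] [-44.95026453 -12.53056115 109.32356477  14.03812881  77.11499018
 -62.46557644]
(array([0., 0., 0.]), array([0.00110716, 0.00239393, 0.00196939]))
```

View pics/v1.png

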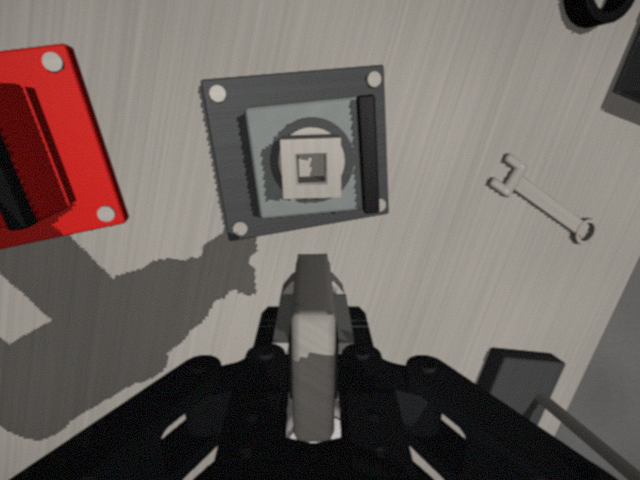

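The wrist view shows the head centred near (311,168), with its flats almost parallel to the wing. I'll take a closer look.

```bash
python3 - <<'E'
import cv2, numpy as np
im=cv2.imread('pics/v1.png');c=cv2.resize(im[55:245,195:395],None,fx=4,fy=4,interpolation=cv2.INTER_CUBIC);cv2.imwrite('pics/v1a.png',c[:600])
c=cv2.resize(im[125:210,265:355],None,fx=7,fy=7,interpolation=cv2.INTER_CUBIC);cv2.imwrite('pics/v1b.png',c)
E
```

```text
(no output)
```

View pics/v1b.png

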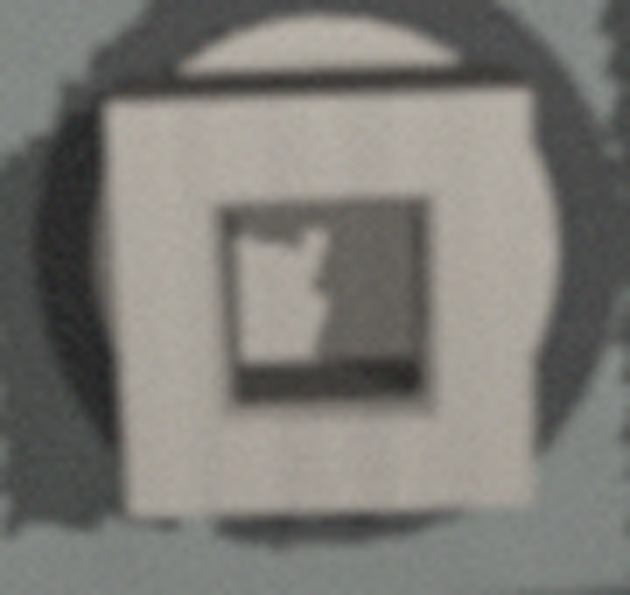

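View pics/v1a.png

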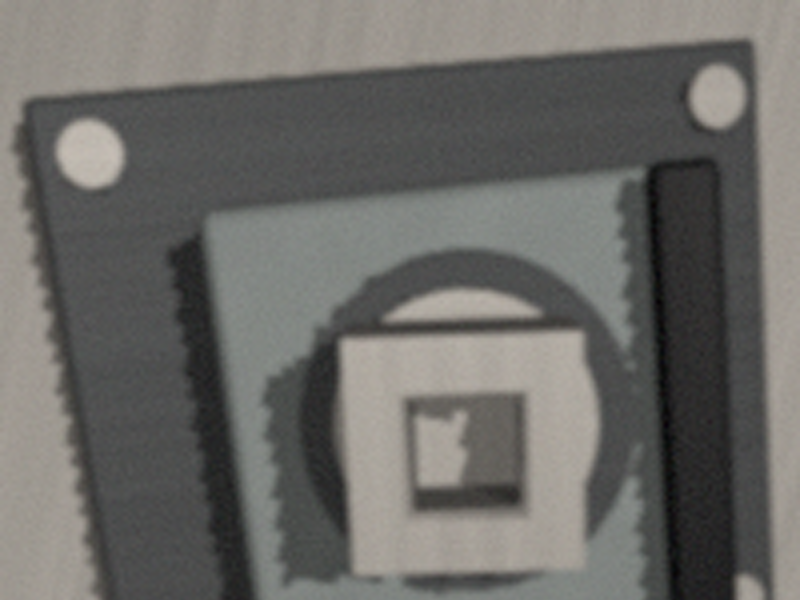

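View pics/v1s.png

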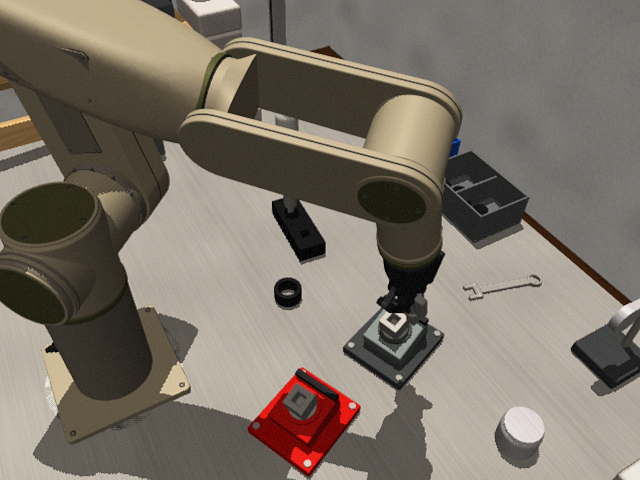

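```bash
python3 - <<'E'
from h import *
import pickle
s,m=pickle.load(open('v1.pkl','rb'))
A=lambda L,k,o:np.array([np.array(p)/k+np.array(o) for p in L])
wb=np.vstack([A([(28,100),(750,40)],4,(195,55)),[(388,212),(229.5,241)]])
tb=A([(50,140),(375,48),(497,425),(168,512)],5,(380,180)); sb=A([(42,318),(325,515),(545,245)],5,(335,285))
# block coords: top order: TL(+x+y) TR(+x,-y) BR(-x-y) BL(-x+y)
C=np.array([(75,65,18),(75,-65,18),(-75,-65,18),(-75,65,18)],float)
def base(p): return C@Rn.from_euler('z',p[2]).as_matrix().T+[p[0],p[1],0]
# wrist: image right= tool z=+x ; image up= +y : TL(-x,+y) TR(+x+y) BR(+x-y) BL(-x-y)
wi=[3,0,1,2]; si=[3,2,1]
W={}
for use in ('w','t','s','wts'):
    def f(p):
        B=base(p);o=[]
        if 'w' in use:o.append((proj('wrist',B[wi],m)-wb).ravel())
        if 't' in use:o.append((proj('top',B)-tb).ravel())
        if 's' in use:o.append((proj('side',B[si])-sb).ravel())
        return np.concatenate(o)
    q=least_squares(f,[477,-200,.36]);print(use,q.x[:2],np.degrees(q.x[2]),np.sqrt(np.mean(q.fun**2)))
ht=A([(287,213),(393,203),(412,310),(300,335)],5,(380,180)); hs=A([(288,103),(370,160),(303,238),(220,175)],5,(335,285))
hw=A([(104,98),(532,86),(532,508),(127,517)],7,(265,125))
D=np.array([(19,19,0),(19,-19,0),(-19,-19,0),(-19,19,0)],float)
for use in ('w','t','s','wts','ts'):
    def f(p):
        B=D@Rn.from_euler('z',p[3]).as_matrix().T@frame(20.7).T+p[:3];o=[]
        if 'w' in use:o.append((proj('wrist',B[wi],m)-hw).ravel())
        if 't' in use:o.append((proj('top',B)-ht).ravel())
        if 's' in use:o.append((proj('side',B)-hs).ravel())
        return np.concatenate(o)
    q=least_squares(f,[465,-205,97,-.1]);print(use,q.x[:3],np.degrees(q.x[3]),np.sqrt(np.mean(q.fun**2)))
E
```

```text
w [ 481.95486256 -200.72966187] 20.73032382845407 1.2841908386404925
t [ 476.94214116 -198.96482155] 20.686803928234575 0.965890907520063
s [ 479.0161325  -204.21305028] 21.548845935882316 0.5790866268506717
wts [ 481.03593683 -200.84150723] 20.800683810087964 1.6602631257809297
w [ 465.53437176 -205.89349135  101.55251062] -4.075963461739026 0.1406831508052877
t [ 463.29541263 -203.3763858   100.86497424] -5.554412092955205 0.5924180994830213
s [ 471.94863871 -201.31230465   88.962881  ] -3.881588865728654 0.15959145037733663
wts [ 466.4733356  -205.96366757   97.50681613] -4.229447799068554 0.8738704733458939
ts [ 466.13257679 -205.27601418   96.13501473] -4.784224180686743 0.861575038232498
```

```bash
sed -i 's/^TH=.*/TH=20.8/' h.py; python3 - <<'E'
from h import *
M=np.array([466.2,-205.7,97.5]);a=frame()[:,2];R=toolR(-4.2)
for h in (15,):
    P=M+a*(65.2+h); print(P,rel(P,R))
F=frame();print(F)
E
```

```text
[ 446.79555475 -213.07105728  174.96725127] (array([-0.00448052,  0.04444383, -0.03350581]), array([-0.00279347,  0.00200348,  0.02345575]))
[[ 0.90297226 -0.35510696 -0.24195069]
 [ 0.34300699  0.93482568 -0.09190844]
 [ 0.25881905  0.          0.96592583]]
```

```bash
python3 -m jog '[[[-0.002,0.022,0],[-0.001,0.001,0.012],-1],[[-0.004,0.044,-0.005],[-0.003,0.002,0.023],-1],[[-0.0045,0.0445,-0.02],[-0.003,0.002,0.023],-1],[[-0.0045,0.0445,-0.0335],[-0.003,0.002,0.023],-1],[[-0.0045,0.0445,-0.0335],[-0.003,0.002,0.023],-1]]'; python3 -m jog '[[[0,0,0],[0,0,0],-1],[[0,0,0],[0,0,0],-1],[[0,0,0],[0,0,0],-1]]'
python3 - <<'E'
from h import *
s=r.sense();M=np.array([466.2,-205.7,97.5]);a=frame()[:,2];R=toolR(-4.2)
print(s['tool_pos'],s['ft_force'],s['wrist_torque'],sf(s['ft_force']),rel(M+a*80.2,R))
for n in ['side','top']: cv2.imwrite(f'pics/a_{n}.png',cv2.cvtColor(vision.snapshot(n),cv2.COLOR_RGB2BGR))
im=cv2.imread('pics/a_side.png');c=cv2.resize(im[240:390,330:450],None,fx=4,fy=4,interpolation=cv2.INTER_CUBIC);cv2.imwrite('pics/a_sc.png',c)
im=cv2.imread('pics/a_top.png');c=cv2.resize(im[180:290,380:490],None,fx=5,fy=5,interpolation=cv2.INTER_CUBIC);cv2.imwrite('pics/a_tc.png',c)
E
```

```text
time: 5.2
tool_pos: [445.9, -211.5, 173.0]
tcp_rot: [4.6, 75.1, 21.2]
ft_force: [0.1, 0.2, -3.5]
finger_gap: 12.8
time: 5.45
tool_pos: [447.6, -214.5, 177.1]
tcp_rot: [3.5, 74.9, 20.0]
ft_force: [0.6, -0.4, -2.8]
finger_gap: 13.1
[ 447.5531901  -214.54313785  177.08058295] [ 0.60843811 -0.38936192 -2.84831956] [-0.12737764  0.21433142  0.02577107] [-0.32135047 -0.58004613 -2.8626918 ] (array([-0.00075764,  0.00147208, -0.00211333]), array([0.0026077 , 0.00252332, 0.00117865]))
```

View pics/a_sc.png

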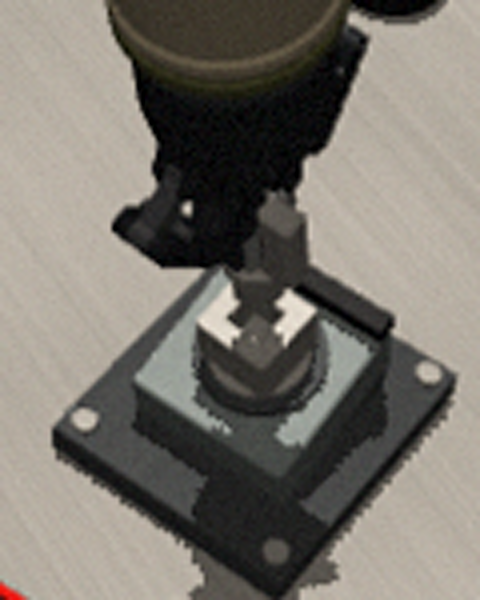

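View pics/a_tc.png

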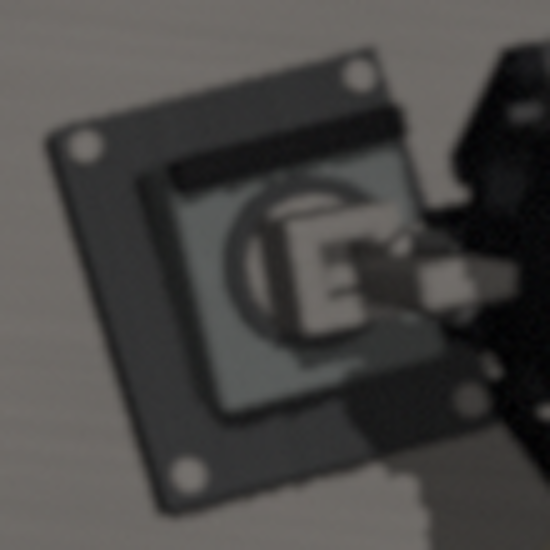

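```bash
for i in 1 2 3; do python3 -m jog '[[[0,0,0],[0,0,0],-1]]'; done; python3 -c "
from h import *
for i in range(2):
  s=r.sense();print(s['tool_pos'],s['ft_force'],s['qd'])"
```

```text
time: 5.63
tool_pos: [447.2, -214.7, 176.5]
tcp_rot: [3.6, 74.9, 20.1]
ft_force: [0.8, 0.5, -2.9]
finger_gap: 13.0
time: 5.72
tool_pos: [447.1, -214.6, 176.2]
tcp_rot: [3.7, 75.0, 20.2]
ft_force: [-1.1, 0.3, -3.0]
finger_gap: 13.0
time: 5.8
tool_pos: [447.0, -214.6, 176.0]
tcp_rot: [3.8, 75.0, 20.3]
ft_force: [-0.4, -0.2, -3.8]
finger_gap: 12.9
[ 446.96986538 -214.55031513  175.98493828] [-0.40902366 -0.21037124 -3.841813  ] [ 0.03240565  0.0496331   0.20300974 -0.04127474 -0.05049244 -0.0007197 ]
[ 446.96986538 -214.55031513  175.98493828] [-0.40902366 -0.21037124 -3.841813  ] [ 0.03240565  0.0496331   0.20300974 -0.04127474 -0.05049244 -0.0007197 ]
```

```bash
python3 -m jog '[[[0.0007,0.0015,-0.004],[0,0,0],-1],[[0.0015,0.002,-0.008],[0,0,0],-1],[[0.0024,0.0023,-0.0116],[0,0,0],-1],[[0.0024,0.0023,-0.0116],[0,0,0],-1],[[0.0024,0.0023,-0.0116],[0,0,0],-1]]'; python3 -m jog '[[[0,0,0],[0,0,0],-1],[[0,0,0],[0,0,0],-1],[[0,0,0],[0,0,0],-1]]'
cat >> h.py <<'E'
M0=np.array([466.2,-205.7,97.5])
def rep(psi=-4.2,L=65.2):
    s,p,R=cur();F=frame()
    tip=p+R[:,0]*L; t=F.T@(tip-M0); f=F.T@s['ft_force']; tq=F.T@s['wrist_torque']
    z=F.T@R[:,2]
    print('t',s['time'].__round__(2),'tip in socket',t.round(2),'f',f.round(1),'tq',tq.round(2),'psi',np.degrees(np.arctan2(z[1],z[0])).round(2),'tilt',(F.T@R[:,0]).round(4),'gap',round(s['finger_gap'],1))
E
python3 -c "
from h import *
rep()"
```

```text
time: 6.22
tool_pos: [449.1, -211.7, 163.5]
tcp_rot: [4.1, 75.0, 20.6]
ft_force: [-1.1, -0.3, -2.5]
finger_gap: 13.2
time: 6.47
tool_pos: [449.4, -212.2, 164.4]
tcp_rot: [3.7, 75.0, 20.3]
ft_force: [-0.4, 0.2, -2.6]
finger_gap: 12.7
t 6.47 tip in socket [ 0.   -0.26  4.1 ] f [-1.   0.3 -2.4] tq [-0.05  0.26 -0.01] psi -4.26 tilt [ 7.0e-04 -2.5e-03 -1.0e+00] gap 12.7
```

```bash
python3 -m jog '[[[0.0003,0.0001,-0.001],[0,0,0],-1],[[0.0006,0.0003,-0.0025],[0,0,0],-1],[[0.001,0.0004,-0.004],[0,0,0],-1],[[0.001,0.0004,-0.004],[0,0,0],-1]]'; python3 -c "
from h import *
rep()"; python3 -m jog '[[[0.0003,0.0001,-0.001],[0,0,0],-1],[[0.0005,0.0002,-0.002],[0,0,0],-1],[[0.0005,0.0002,-0.002],[0,0,0],-1]]'; python3 -c "
from h import *
rep()
cv2.imwrite(f'pics/b.png',cv2.cvtColor(vision.snapshot('side'),cv2.COLOR_RGB2BGR))
im=cv2.imread('pics/b.png');c=cv2.resize(im[270:370,350:440],None,fx=6,fy=6,interpolation=cv2.INTER_CUBIC);cv2.imwrite('pics/b_sc.png',c)
"
```

```text
time: 6.8
tool_pos: [450.2, -211.5, 159.7]
tcp_rot: [3.9, 75.0, 20.4]
ft_force: [0.0, -0.3, -3.4]
finger_gap: 12.7
t 6.8 tip in socket [-0.33  0.18 -0.68] f [-1.  -0.3 -3.2] tq [0.02 0.26 0.01] psi -4.27 tilt [ 2.0e-04 -1.6e-03 -1.0e+00] gap 12.7
time: 7.05
tool_pos: [450.7, -211.4, 157.9]
tcp_rot: [3.9, 75.0, 20.4]
ft_force: [-0.8, -0.1, -4.6]
finger_gap: 13.0
t 7.05 tip in socket [-0.24  0.09 -2.6 ] f [-1.9  0.1 -4.2] tq [-0.02  0.31  0.03] psi -4.27 tilt [ 4.0e-04 -1.8e-03 -1.0e+00] gap 13.0
```

View pics/b_sc.png

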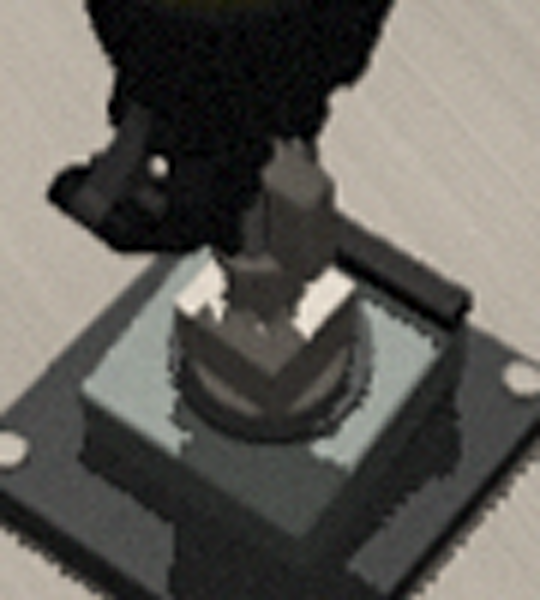

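```bash
python3 -m jog '[[[0.0003,0.0001,-0.001],[0,0,0],-1],[[0.0003,0.0001,-0.001],[0,0,0],-1]]'; python3 -c "
from h import *
rep()"; python3 -m jog '[[[-0.0004,0.0009,0],[0,0,0],-1],[[-0.0007,0.0019,0],[0,0,0],-1],[[-0.0011,0.0028,0],[0,0,0],-1],[[-0.0011,0.0028,0],[0,0,0],-1]]';python3 -c "
from h import *
rep()"; python3 -m jog '[[[-0.0002,0.0005,0],[0,0,0],-1],[[-0.0004,0.0009,0],[0,0,0],-1],[[-0.0004,0.0009,0],[0,0,0],-1]]';python3 -c "
from h import *
rep()"
```

```text
time: 7.27
tool_pos: [451.1, -211.3, 157.1]
tcp_rot: [3.8, 75.0, 20.4]
ft_force: [-0.6, -0.1, -3.1]
finger_gap: 12.8
t 7.27 tip in socket [-0.11 -0.02 -3.51] f [-1.4  0.1 -2.8] tq [ 0.    0.21 -0.01] psi -4.27 tilt [ 5.e-04 -2.e-03 -1.e+00] gap 12.8
time: 7.6
tool_pos: [450.0, -208.4, 157.2]
tcp_rot: [3.8, 75.0, 20.3]
ft_force: [0.7, 0.2, -3.0]
finger_gap: 13.2
t 7.6 tip in socket [-0.08  3.14 -3.36] f [-0.  -0.1 -3.1] tq [-0.03  0.24  0.01] psi -4.26 tilt [ 6.e-04 -2.e-03 -1.e+00] gap 13.2
time: 7.85
tool_pos: [449.6, -207.6, 157.2]
tcp_rot: [3.8, 75.0, 20.3]
ft_force: [0.5, 0.6, -2.5]
finger_gap: 12.8
t 7.85 tip in socket [-0.15  3.99 -3.34] f [-0.1  0.4 -2.6] tq [ 0.05  0.24 -0.01] psi -4.27 tilt [ 5.0e-04 -2.1e-03 -1.0e+00] gap 12.8
```

```bash
for i in 1 2 3; do python3 -m jog '[[[-0.0002,0.0005,0],[0,0,0],-1],[[-0.0004,0.0009,0],[0,0,0],-1]]'>/dev/null;python3 -c "
from h import *
rep()"; done
```

```text
t 8.02 tip in socket [-0.21  4.91 -3.33] f [-0.9  0.7 -2.7] tq [0.02 0.26 0.03] psi -4.27 tilt [ 5.0e-04 -2.2e-03 -1.0e+00] gap 13.0
t 8.18 tip in socket [-0.24  5.82 -3.29] f [-1.5 -0.8 -2.6] tq [-0.22  0.23 -0.05] psi -4.26 tilt [ 6.0e-04 -2.4e-03 -1.0e+00] gap 12.9
t 8.35 tip in socket [-0.29  6.59 -3.25] f [-0.8 -1.9 -3.8] tq [-0.5   0.27  0.03] psi -4.26 tilt [ 6.0e-04 -2.8e-03 -1.0e+00] gap 13.0
```

```bash
python3 -m jog '[[[0.0011,-0.0028,0],[0,0,0],-1],[[0.0021,-0.0056,0],[0,0,0],-1],[[0.0030,-0.0079,0],[0,0,0],-1],[[0.003,-0.0079,0],[0,0,0],-1],[[0.003,-0.0079,0],[0,0,0],-1]]' >/dev/null; python3 -c "
from h import *
rep()"; for i in 1 2 3; do python3 -m jog '[[[0.0002,-0.0005,0],[0,0,0],-1],[[0.0004,-0.0009,0],[0,0,0],-1]]'>/dev/null;python3 -c "
from h import *
rep()"; done
```

```text
t 8.77 tip in socket [-0.44 -1.66 -3.4 ] f [-0.   0.4 -3.4] tq [-0.03  0.26  0.02] psi -4.28 tilt [ 3.0e-04 -1.8e-03 -1.0e+00] gap 13.1
t 8.93 tip in socket [-0.3  -2.48 -3.38] f [-1.1  0.2 -1.9] tq [ 0.02  0.25 -0.02] psi -4.27 tilt [ 4.0e-04 -1.9e-03 -1.0e+00] gap 12.7
t 9.1 tip in socket [-0.23 -3.53 -3.36] f [-1.2 -0.2 -2.6] tq [-0.    0.24 -0.01] psi -4.26 tilt [ 5.0e-04 -2.1e-03 -1.0e+00] gap 13.4
t 9.27 tip in socket [-0.19 -4.4  -3.4 ] f [-0.4  0.7 -3.1] tq [ 0.22  0.26 -0.01] psi -4.26 tilt [ 4.0e-04 -1.8e-03 -1.0e+00] gap 13.0
```

```bash
python3 -m jog '[[[-0.0011,0.0028,0],[0,0,0],-1],[[-0.0018,0.0048,0],[0,0,0],-1],[[-0.0000,0.0055,0.0005],[0,0,0],-1],[[0.0008,0.0058,0.0007],[0,0,0],-1],[[0.0008,0.0058,0.0007],[0,0,0],-1]]' >/dev/null; python3 -c "
from h import *
rep()"; for i in 1 2 3; do python3 -m jog '[[[0.0004,0.0002,0.0001],[0,0,0],-1],[[0.0009,0.0003,0.0003],[0,0,0],-1]]'>/dev/null;python3 -c "
from h import *
rep()"; done
```

```text
t 9.68 tip in socket [ 3.1   0.55 -3.27] f [-0.7  0.  -3.3] tq [-0.01  0.28 -0.04] psi -4.24 tilt [ 8.0e-04 -2.5e-03 -1.0e+00] gap 12.6
t 9.85 tip in socket [ 3.79  0.52 -3.33] f [-1.4  0.7 -2.7] tq [ 0.03  0.27 -0.  ] psi -4.26 tilt [ 5.0e-04 -2.2e-03 -1.0e+00] gap 13.0
t 10.02 tip in socket [ 4.61  0.54 -3.36] f [-2.1  0.4 -2.9] tq [0.01 0.52 0.  ] psi -4.27 tilt [ 3.e-04 -2.e-03 -1.e+00] gap 12.9
t 10.18 tip in socket [ 5.36  0.6  -3.46] f [-2.7 -0.2 -3.9] tq [-0.06  0.65 -0.02] psi -4.27 tilt [-2.0e-04 -1.8e-03 -1.0e+00] gap 13.2
```

```bash
python3 -m jog '[[[-0.0025,-0.001,-0.0007],[0,0,0],-1],[[-0.005,-0.0019,-0.0015],[0,0,0],-1],[[-0.0079,-0.003,-0.0024],[0,0,0],-1],[[-0.0079,-0.003,-0.0024],[0,0,0],-1],[[-0.0079,-0.003,-0.0024],[0,0,0],-1]]' >/dev/null; python3 -c "
from h import *
rep()"; for i in 1 2 3; do python3 -m jog '[[[-0.0004,-0.0002,-0.0001],[0,0,0],-1],[[-0.0009,-0.0003,-0.0003],[0,0,0],-1]]'>/dev/null;python3 -c "
from h import *
rep()"; done
```

```text
t 10.6 tip in socket [-3.27  0.45 -3.38] f [-0.4 -1.  -3.1] tq [-0.05  0.26  0.03] psi -4.29 tilt [ 6.0e-04 -2.2e-03 -1.0e+00] gap 13.2
t 10.77 tip in socket [-3.96  0.41 -3.32] f [-0.7 -0.2 -2.7] tq [-0.02  0.28 -0.03] psi -4.26 tilt [ 7.0e-04 -2.4e-03 -1.0e+00] gap 13.0
t 10.93 tip in socket [-5.02  0.59 -3.48] f [-0.9 -0.2 -2.7] tq [-0.01  0.21  0.01] psi -4.26 tilt [ 6.0e-04 -2.1e-03 -1.0e+00] gap 12.7
t 11.1 tip in socket [-5.83  0.58 -3.48] f [ 0.7 -0.2 -3.1] tq [-0.05 -0.12 -0.02] psi -4.26 tilt [ 9.0e-04 -2.2e-03 -1.0e+00] gap 12.8
```

```bash
python3 -m jog '[[[0.0025,0.001,0.0007],[0,0,0],-1],[[0.0048,0.002,0.0014],[0,0,0],-1],[[0.0048,0.002,0.0014],[0,0,0],-1],[[0.0048,0.002,0.0014],[0,0,0],-1]]' >/dev/null; python3 -c "
from h import *
rep()"; for i in 1 2 3; do python3 -m jog '[[[0.0001,0.00005,-0.0005],[0,0,0],-1],[[0.0003,0.0001,-0.001],[0,0,0],-1]]'>/dev/null;python3 -c "
from h import *
rep()"; done
```

```text
t 11.43 tip in socket [-0.47  0.88 -3.57] f [-0.3  0.  -2.9] tq [0.   0.25 0.  ] psi -4.24 tilt [ 5.0e-04 -1.9e-03 -1.0e+00] gap 13.0
t 11.6 tip in socket [-0.72  0.88 -4.74] f [-0.  -1.1 -2.2] tq [-0.03  0.22  0.02] psi -4.26 tilt [ 3.0e-04 -1.9e-03 -1.0e+00] gap 12.9
t 11.77 tip in socket [-0.69  0.82 -5.78] f [-1.2 -0.1 -2.3] tq [-0.    0.26  0.03] psi -4.27 tilt [ 4.e-04 -2.e-03 -1.e+00] gap 12.8
t 11.93 tip in socket [-0.57  0.75 -6.74] f [-1.3  0.  -3.1] tq [-0.02  0.24 -0.05] psi -4.27 tilt [ 5.0e-04 -2.1e-03 -1.0e+00] gap 13.0
```

```bash
for i in 1 2 3 4 ; do python3 -m jog '[[[0.0001,0.00005,-0.0005],[0,0,0],-1],[[0.0003,0.0001,-0.001],[0,0,0],-1]]'>/dev/null;python3 -c "
from h import *
rep()"; done
```

```text
t 12.1 tip in socket [-0.49  0.73 -7.76] f [-0.9  0.6 -2.3] tq [ 0.04  0.29 -0.03] psi -4.27 tilt [ 5.0e-04 -2.1e-03 -1.0e+00] gap 12.9
t 12.27 tip in socket [-0.42  0.73 -8.83] f [-1.  -0.2 -3.1] tq [-0.01  0.22  0.02] psi -4.26 tilt [ 5.0e-04 -2.1e-03 -1.0e+00] gap 12.9
t 12.43 tip in socket [-0.38  0.69 -9.86] f [-0.9  0.5 -2. ] tq [-0.04  0.26 -0.01] psi -4.27 tilt [ 5.0e-04 -2.1e-03 -1.0e+00] gap 13.2
t 12.6 tip in socket [ -0.34   0.67 -10.9 ] f [-0.5  0.1 -2.8] tq [-0.01  0.26  0.01] psi -4.26 tilt [ 5.0e-04 -2.2e-03 -1.0e+00] gap 13.0
```

```bash
for i in 1 2 3 4 ; do python3 -m jog '[[[0.0002,0.0001,-0.001],[0,0,0],-1],[[0.0004,0.0002,-0.002],[0,0,0],-1],[[0.0004,0.0002,-0.002],[0,0,0],-1]]'>/dev/null;python3 -c "
from h import *
rep()"; done
```

```text
t 12.85 tip in socket [ -0.6    0.86 -13.19] f [ 0.1  0.  -3.3] tq [-0.    0.21  0.05] psi -4.27 tilt [ 3.0e-04 -1.8e-03 -1.0e+00] gap 13.0
t 13.1 tip in socket [ -0.64   0.91 -15.2 ] f [-1.1  0.  -2.5] tq [ 0.01  0.24 -0.02] psi -4.27 tilt [ 3.0e-04 -1.8e-03 -1.0e+00] gap 13.1
t 13.35 tip in socket [ -0.72   0.97 -17.24] f [-0.1  0.3 -2.4] tq [-0.06  0.24 -0.01] psi -4.27 tilt [ 3.0e-04 -1.8e-03 -1.0e+00] gap 13.3
t 13.6 tip in socket [ -0.82   0.99 -19.29] f [-0.6 -0.6 -3.4] tq [-0.05  0.21  0.02] psi -4.27 tilt [ 4.0e-04 -1.9e-03 -1.0e+00] gap 12.9
```

```bash
for i in 1 2 3 ; do python3 -m jog '[[[0.0002,0,-0.0005],[0,0,0],-1],[[0.0004,0,-0.001],[0,0,0],-1]]'>/dev/null;python3 -c "
from h import *
rep()"; done
```

```text
t 13.77 tip in socket [ -0.55   0.69 -20.12] f [-1.8 -0.3 -3.2] tq [0.01 0.3  0.04] psi -4.26 tilt [ 6.0e-04 -2.2e-03 -1.0e+00] gap 13.3
t 13.93 tip in socket [ -0.48   0.57 -21.21] f [-1.2  0.  -3.4] tq [-0.03  0.23 -0.03] psi -4.27 tilt [ 5.0e-04 -2.1e-03 -1.0e+00] gap 12.8
t 14.1 tip in socket [ -0.39   0.44 -22.3 ] f [-1.7 -0.1 -2.1] tq [ 0.04  0.26 -0.06] psi -4.27 tilt [ 5.0e-04 -2.1e-03 -1.0e+00] gap 12.8
```

```bash
for i in 1 2 3 4 ; do python3 -m jog '[[[0.0001,0,-0.0004],[0,0,0],-1],[[0.0001,0.0001,-0.0007],[0,0,0],-1],[[0.0001,0.0001,-0.0007],[0,0,0],-1]]'>/dev/null;python3 -c "
from h import *
rep()"; done
```

```text
t 14.35 tip in socket [ -0.21   0.2  -22.57] f [-0.5  0.2  1.8] tq [0.19 0.38 0.01] psi -4.26 tilt [ 8.0e-04 -2.7e-03 -1.0e+00] gap 12.9
t 14.6 tip in socket [ -0.    -0.15 -22.72] f [-1.9  2.2  6.8] tq [ 0.32  0.51 -0.04] psi -4.25 tilt [ 0.0012 -0.0035 -1.    ] gap 12.9
t 14.85 tip in socket [  0.23  -0.47 -22.85] f [-2.6  3.2 10.9] tq [0.49 0.67 0.01] psi -4.24 tilt [ 0.0015 -0.0042 -1.    ] gap 13.0
t 15.1 tip in socket [  0.45  -0.76 -23.  ] f [-2.5  2.9 15.6] tq [ 0.71  0.79 -0.01] psi -4.22 tilt [ 0.0018 -0.0048 -1.    ] gap 12.9
```

```bash
python3 -m jog '[[[-0.0007,0,0.002],[0,0,0],-1],[[-0.0007,0,0.002],[0,0,0],-1],[[-0.0007,0,0.002],[0,0,0],-1]]'>/dev/null;python3 - <<'E'
from h import *
rep()
im=cv2.cvtColor(vision.snapshot('side'),cv2.COLOR_RGB2BGR);cv2.imwrite('pics/d.png',im)
c=cv2.resize(im[270:370,350:440],None,fx=6,fy=6,interpolation=cv2.INTER_CUBIC);cv2.imwrite('pics/d_sc.png',c)
s,p,R=cur()
for k in (25.2,49.2,65.2): print(k,(proj('side',p+R[:,0]*k)[0]-[350,270])*6)
E
```

```text
t 15.35 tip in socket [ -0.4    0.5  -22.62] f [-0.4 -0.2  3.2] tq [ 0.03  0.23 -0.01] psi -4.26 tilt [ 0.0011 -0.003  -1.    ] gap 12.9
25.2 [254.37250348 267.07333647]
49.2 [258.15848515 302.32542856]
65.2 [260.6042175  325.09817008]
```

View pics/d_sc.png

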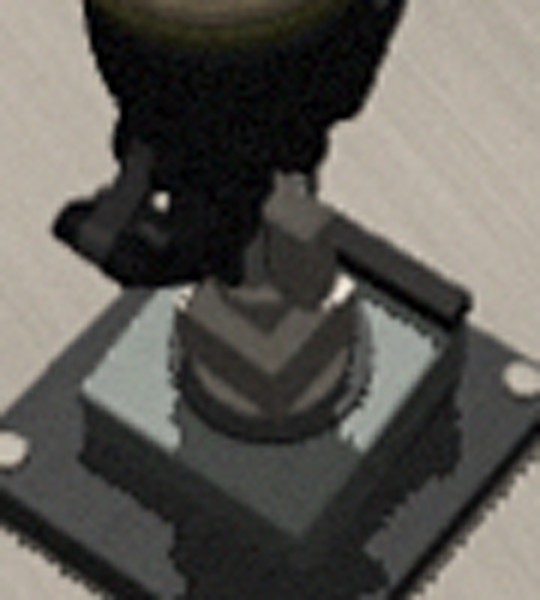

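The key is home, with light pressure (about 6 N) and the side torques back at their free baseline. Next I'll turn it clockwise about −axis = (0.242, 0.092, −0.966).

```bash
python3 -m jog '[[[0,0,0],[0.0169,0.0064,-0.0676],-1],[[0,0,0],[0.0339,0.0129,-0.1352],-1],[[0,0,-0.0001],[0.0508,0.0193,-0.2028],-1],[[0,0,-0.0001],[0.0678,0.0257,-0.2705],-1],[[0.0001,0,-0.0002],[0.0847,0.0322,-0.3381],-1]]'>/dev/null;python3 -c "
from h import *
rep();print(r.sense()['joint_pos'].round(1))"
```

```text
t 15.82 tip in socket [ -0.29   0.37 -22.83] f [-0.8  0.2  5.1] tq [0.02 0.16 0.19] psi -24.5 tilt [ 4.0e-04 -3.2e-03 -1.0e+00] gap 12.9
[-39.8 -13.2 117.3  13.9  68.8 -40.4]
```

```bash
for i in 1 2; do python3 -m jog '[[[0,0,0],[0.0169,0.0064,-0.0676],-1],[[0,0,0],[0.0339,0.0129,-0.1352],-1],[[0,0,-0.0001],[0.0508,0.0193,-0.2028],-1],[[0,0,-0.0002],[0.0678,0.0257,-0.2705],-1],[[0.0001,0,-0.0003],[0.0847,0.0322,-0.3381],-1]]'>/dev/null;python3 -c "
from h import *
rep()"; done
```

```text
t 16.23 tip in socket [ -0.23   0.28 -23.14] f [-0.1 -0.5  4. ] tq [-0.15  0.12  0.2 ] psi -44.55 tilt [-2.0e-04 -3.1e-03 -1.0e+00] gap 13.3
t 16.65 tip in socket [ -0.26   0.17 -23.47] f [ 0.7 -0.9  3.6] tq [-0.22  0.1   0.17] psi -64.61 tilt [-8.0e-04 -2.8e-03 -1.0e+00] gap 12.8
```

```bash
for i in 1 2; do python3 -m jog '[[[0,0,0],[0.0169,0.0064,-0.0676],-1],[[0,0,0],[0.0339,0.0129,-0.1352],-1],[[0,0,-0.0001],[0.0508,0.0193,-0.2028],-1],[[0,0,-0.0002],[0.0678,0.0257,-0.2705],-1],[[0.0001,0,-0.0003],[0.0847,0.0322,-0.3381],-1]]'>/dev/null;python3 -c "
from h import *
rep()"; done;  python3 -m jog '[[[0,0,0],[0,0,0],-1],[[0,0,0],[0,0,0],-1]]' >/dev/null;python3 -c "
from h import *
rep()"
```

```text
t 17.07 tip in socket [ -0.31   0.04 -23.77] f [-0.4 -1.3  2.9] tq [-0.4   0.07  0.1 ] psi -84.67 tilt [-0.0012 -0.0024 -1.    ] gap 12.6
t 17.48 tip in socket [ -0.41  -0.03 -24.11] f [-1.2 -2.9  2.5] tq [-0.47  0.16  0.18] psi -104.73 tilt [-0.0015 -0.0018 -1.    ] gap 13.0
t 17.65 tip in socket [ -0.46   0.14 -24.11] f [-0.7 -2.3  1.9] tq [-0.6   0.1   0.06] psi -104.41 tilt [-0.0016 -0.0014 -1.    ] gap 13.0
```

```bash
python3 -m jog '[[[0.0002,-0.0005,0],[0,0,0],-1],[[0.0004,-0.0011,0],[0,0,0],-1],[[0.0004,-0.0011,0],[0,0,0],-1]]' >/dev/null;python3 -c "
from h import *
rep()"
```

```text
t 17.9 tip in socket [ -0.52  -0.39 -24.18] f [ 0.6 -0.2  5. ] tq [-0.12 -0.01 -0.  ] psi -104.48 tilt [-0.0017 -0.     -1.    ] gap 12.8
```

```bash
python3 -m jog '[[[0,0,0],[0,0,0],-0.55],[[0,0,0],[0,0,0],-0.4],[[0,0,0],[0,0,0],-0.2],[[0,0,0],[0,0,0],0],[[0,0,0],[0,0,0],0.2]]' 20; python3 -m jog '[[[0,0,0],[0,0,0],0.5],[[0,0,0],[0,0,0],0.5],[[0,0,0],[0,0,0],0.5]]'; python3 - <<'E'
from h import *
rep()
cv2.imwrite('pics/e.png',cv2.cvtColor(vision.snapshot('wrist'),cv2.COLOR_RGB2BGR))
E
```

```text
time: 18.32
tool_pos: [455.6, -209.7, 136.3]
tcp_rot: [104.7, 75.1, 21.0]
ft_force: [-0.1, -0.7, 0.7]
finger_gap: 50.8
time: 18.57
tool_pos: [455.8, -209.9, 136.7]
tcp_rot: [104.6, 75.1, 20.8]
ft_force: [-0.8, 0.1, -0.6]
finger_gap: 64.2
t 18.57 tip in socket [ -0.84  -0.26 -24.46] f [-0.8  0.4 -0.4] tq [0.   0.13 0.01] psi -104.54 tilt [-2.2e-03  1.0e-04 -1.0e+00] gap 64.2
```

View pics/e.png

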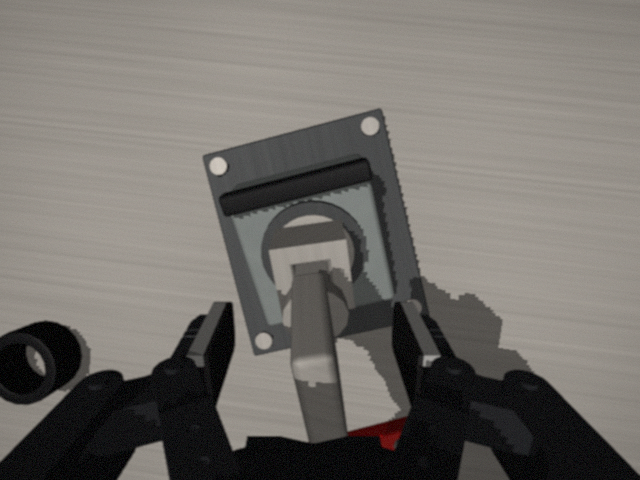

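```bash
python3 -m jog '[[[-0.0012,-0.0005,0.005],[0,0,0],0.6],[[-0.0036,-0.0014,0.0145],[0,0,0],0.7],[[-0.0085,-0.0032,0.0338],[0,0,0],0.8],[[-0.0157,-0.006,0.0628],[0,0,0],0.8],[[-0.0242,-0.0092,0.0966],[0,0,0],0.8]]'; python3 -m jog '[[[-0.025,0.02,0.02],[0,0,0],0.8],[[-0.05,0.04,0.03],[0,0,0],0.8],[[-0.08,0.06,0.03],[0,0,0],0.8],[[-0.11,0.08,0.03],[0,0,0],0.8],[[-0.11,0.08,0.03],[0,0,0],0.8]]'; python3 -m jog '[[[0,0,0],[0,0,0],0.8],[[0,0,0],[0,0,0],0.8],[[0,0,0],[0,0,0],0.8]]'; python3 - <<'E'
from h import *
for n in ['side','top','wrist']:
    cv2.imwrite(f'pics/f_{n}.png',cv2.cvtColor(vision.snapshot(n),cv2.COLOR_RGB2BGR))
im=cv2.imread('pics/f_side.png');c=cv2.resize(im[260:370,345:445],None,fx=5.4,fy=5.4,interpolation=cv2.INTER_CUBIC);cv2.imwrite('pics/f_sc.png',c)
im=cv2.imread('pics/f_top.png');cv2.imwrite('pics/f_tc.png',cv2.resize(im[180:290,380:490],None,fx=5,fy=5,interpolation=cv2.INTER_CUBIC))
E
```

```text
time: 19.03
tool_pos: [430.4, -218.4, 233.5]
tcp_rot: [105.1, 75.2, 21.4]
ft_force: [0.7, -0.9, -0.1]
finger_gap: 77.2
time: 19.45
tool_pos: [318.9, -137.2, 266.1]
tcp_rot: [103.0, 75.0, 19.4]
ft_force: [1.2, -0.1, -0.1]
finger_gap: 77.0
time: 19.7
tool_pos: [322.0, -139.6, 263.5]
tcp_rot: [104.6, 75.1, 20.8]
ft_force: [-0.4, -0.6, -0.7]
finger_gap: 76.8
```

View pics/f_sc.png

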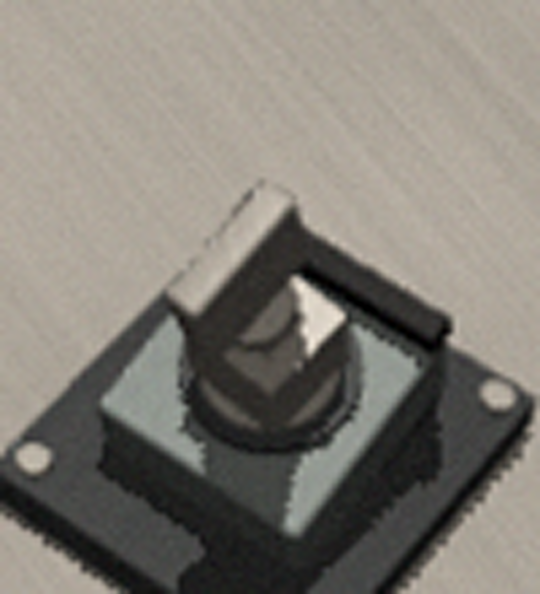

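View pics/f_tc.png

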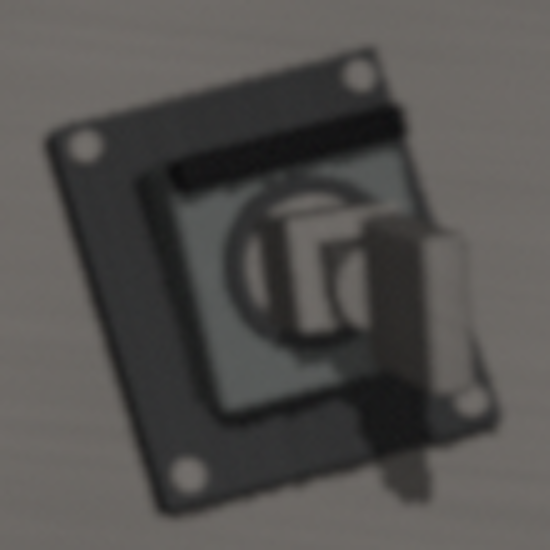

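View pics/f_side.png

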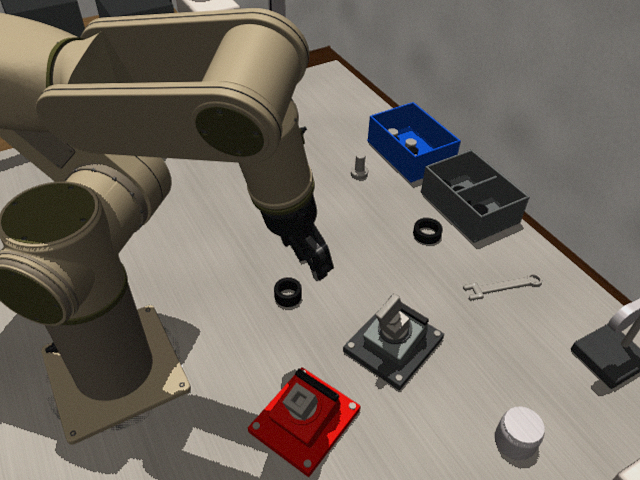

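```bash
python3 - <<'E'
from h import *
P,e=tri([('top',(469.6,242.8)),('side',(388.0,305.9))]);print(P,e)
fl=M0+frame()@np.array([-.45,.5,-24.0]);print(sf(P-fl), fl+100*frame()[:,2])
rep()
E
```

```text
[ 436.9991491  -216.9375987   163.01384185] 0.7755613630663672
[-12.81590332  -0.63577034  95.37950804] [ 447.22785664 -212.37198212  170.79389423]
t 19.85 tip in socket [-65.01 113.52 123.23] f [ 0.7  0.6 -0.1] tq [-0.    0.13 -0.03] psi -104.57 tilt [-0.0032  0.0024 -1.    ] gap 77.0
```

View pics/f_top.png

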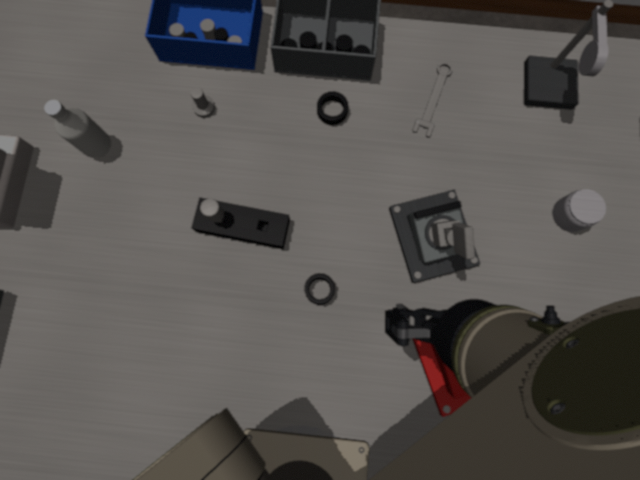

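View pics/f_wrist.png

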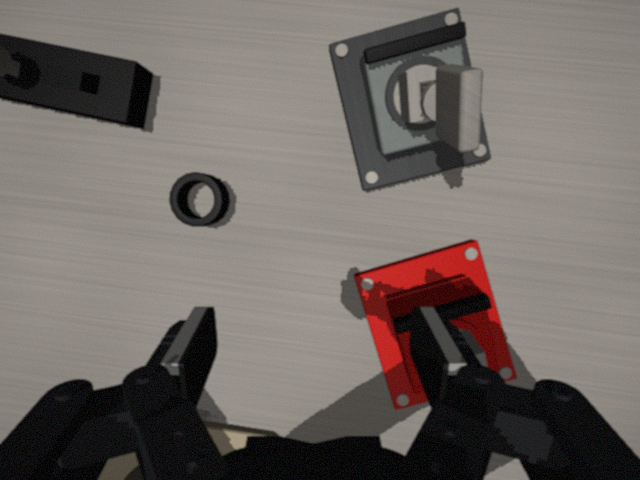

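The round key is still in the rack at (210,208), the winged key is in the socket near (462,240), and the gripper is clear of everything. I'm handing in.

```bash
python3 -c "
from bench import order
print(order.hand_in())"
```

```text
the job is handed in; nothing more can be done
None
```

I set the winged key home in the clamp screw, turned it clockwise, let go, and handed the job in at about 20 s. No verdict was reported.

- **Fitting:** I found the socket's true centre by touching its walls with the nose. Its angle, read from the pictures, was about −4° from the block's x. The key went down to the floor without resistance, and I then pressed to about 18 N there, more than I intended. I backed off to about 6 N before turning.
- **Turning:** I turned the key 100° clockwise about the leaning axis, within 0.3° of it. The torque stayed near 0.1–0.2 N m. Allowing for the play in the fit, the screw should be at about 1.5–1.75 rad, inside the 1.1–2.2 wanted. I did not measure the screw itself.
- **Last checks:** The pictures show the key standing in the socket on its own and the arm well clear. The round key is still in its place and the red look-alike shows no sign of having moved.
- **What disagreed:** Freed, the key tips downhill in its play. I estimated about 7° from the pictures, which are only good to a few millimetres, against about 6° of slack I worked out. The same pictures put the key's top about 4 mm lower than expected along the axis, which I took as camera error because an earlier height estimate of the head was also low.

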